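Count three chestnuts out of the seed dispenser and weigh them

ROBOT

A 6-joint arm with a two-finger parallel gripper is mounted at the origin on a cart in front of the work surface, level with it; the furniture and walls round the work are solid. World frame = base frame: x ahead of the robot, y to its left, z up, the work surface at z = 0. Lengths are in m, angles in degrees, forces in N, time in s.
With the tool pointing down it reaches from about 0.3 to 0.75 m from the base axis. Payload 8.5 kg.
Tool frame: the origin (TCP) lies on the centre line of the jaws, within the pads' length; the fingertips stand 17 mm ahead of it and the grasp point (between the pads) lies 2 mm behind it (env.tcp_to_tips is the distance from the TCP to the fingertips, in m); z points along the fingers, y is the line along which they close (so a half turn about z gives the same grasp; the last joint's range is limited). The gripper opens to 85 mm and grips with 20 to 120 N. Pads are 22 mm wide; open, the fingers measure 114 mm over their backs; the gripper's body (76 mm by 85 mm) begins 54 mm behind the grasp point. The pads swing forward as they close: fully open they stand 13 mm farther back than shut.
Start: joints at [-80.346, 21.807, 74.336, -0, 83.858, -12.336], TCP at [0.206, -0.51, 0.212] pointing down, gripper open.
Joint ranges: [-178.18, 178.18], [-50.72, 133.34], [12.68, 142.11], [-81.47, 261.47], [9.98, 163.14], [-165.26, 165.26]. Speed limits (degrees/s): [136.94, 136.94, 180, 180, 180, 180].

INTERFACE

Orientations are given as a 3x3 rotation matrix whose columns are the frame's x, y, z axes.
In Python, from rig import env gives the robot as it stands. The module is installed in compiled form; this text tells all that it offers.
- The arm moves only by the shell command python3 -m pendant 'ROWS' [FORCE]. ROWS is JSON, a list of rows, each a list of 7 numbers: the opening, from 0 (shut) to 1 (fully open), then the shift along the tool's x, y, z in m, then the turn, a rotation vector about the tool's x, y, z in rad. A call has 1 to 5 rows; each row is the pose to reach, as a shift and turn from the pose commanded when the call began, along the tool's axes at that moment; what a row does not reach only later rows make up. A row lasts 1/8 s, in which the tool goes at most 62.5 mm and 10.7 degrees, less where a joint would pass 70% of its speed; a pose out of reach is approached as far as the arm can. A call with a gripper value outside its range is refused whole. The fingers move at their own pace and stop on an object; FORCE is the grip in N (left out, the last holds). Time passes only in rows, so rows that repeat a pose let the fingers close. It gives the time, the measured TCP pose, the force, the opening and the grip force at its end, in the units of the state.
- env.observe(): the state, without advancing time (a new reading comes with each control period).
- env.get_image(name): name is "scene" or "top" or "wrist"; returns a dict with "image" (400x640x3 uint8, blue, green, red), "fx", "fy", "cx", "cy" (pixels), "pose" (4x4, takes a point from camera to world coordinates). Camera axes: x right, y up, looking along -z (the intrinsics and any distortion apply to the point x, -y, -z); pixel columns grow to the right and rows downward; lengths in m; the calibration is good to about 2 mm. A picture is of the moment at which its call begins. There is no depth.
- env.close_job(): hands the job in; it is judged then, once.
Trained networks look in the newest picture that a camera, given by its name, has taken for a name from the list of things; names that differ only in an ending like _2 or _b are one class to them, and where a whole thing is asked for, a point or a joint stands for the part that bears it (a point fixed in the world has none). Each returns a list of dicts, best first, with "conf" (0 to 1); they miss things now and then, are a little off and sometimes report something else, mostly with a low value. They report only what shows in the picture. A call takes as long as a camera call. They do not tell look-alikes from the thing itself.
- env.find_in(camera, thing): "bbox" ([centre column, centre row, width, height] in pixels, round what is visible of it).
- env.trace(camera, thing): "mask" (400x640 bool, what is visible of it) and "bbox" ([centre column, centre row, width, height] in pixels, round what is visible of it).
- env.tip_of(camera, thing): "centre" ([column, row] in pixels: a listed point, or the origin of a listed thing).
The state is a dict: "time_s": time; "q": joint angles; "qvel": joint speeds; "joint_efforts": joint torques, N m; "position": TCP position; "tool_rot": TCP orientation; "ft_force": force on the tool from outside, world axes, zero at the start; "wrist_torque": the same for the moment, N m; "grip_width": finger opening in m; "gripper_force": force on a finger pad.
Only numpy, scipy, OpenCV 4.12 (cv2) and the standard library are available. Lean on these libraries where they do the work, as an engineer would, in place of code of your own. Each camera call takes 0.05 s, during which the arm holds its last target. There are 200 camera calls.

TASK

A counted sample of seeds has to be weighed for the lesson: stand the empty beaker in the circle under the end of the dispenser's chute, then turn the paddle knob on top three clicks clockwise (seen from above), so that exactly three chestnuts roll into the beaker, one a click. Then set the beaker with the three chestnuts upright on the middle of the balance's pan. Leave the knob resting in its third click with the other chestnuts still in the drum, and do not disturb the other things on the table.

Things in the scene. Friction and masses are not known exactly. Their poses are not given: they have to be found in the camera images.
- dispenser: seed dispenser, fixed. Origin: on the table under the rotor's vertical axis; its -x axis points along the chute towards the beaker's place. Grey foot plate 6 mm thick, 130 wide, from 70 mm behind the axis to 235 ahead on the chute side. A square 150 mm deck at 136-142 mm height carries a clear covered drum (138 across, top at 184) with an eight-vane paddle rotor. Knob top at 234 mm.
- chute_end (a point): middle of the lower end of the steel chute's floor, 74 mm above the table, 154 mm from the rotor's axis and 36 mm from the centre of the beaker's place. The chute is 42 mm wide, slopes 15 degrees, its sides end 87 mm above the table here and rise towards the drum. A chestnut flies 3 to 4 cm on from here into the beaker. Nothing else stands above the beaker's place or the chute's end.
- beaker_place (a point): centre of the engraved 70 mm circle on the foot plate where the beaker is to stand, at the plate's top (6 mm above the table), 190 mm from the rotor's axis along the dispenser's -x.
- rotor (a joint): angle of paddle rotor and knob, rad: 0 at the start (a stop), growing clockwise seen from above. A spring roller clicks in every 45 degrees (0.785 rad), holds there with about 0.1 N m and, let go within 15 degrees of a click, pulls the knob into it. The compartment over the outlet starts empty; each click brings the next one, with one chestnut, over the outlet and drops it on the chute.
- knob_grip (a point): centre of the knob's grip, on the rotor's axis, 220 mm above the table. A black paddle bar 70 mm long, 16 thick, 34 high (200 to 234 mm above the table) on a 66 mm round skirt; it can be pinched across its thickness from above. The point's x axis runs along the bar and turns with it (at the start parallel to the dispenser's x).
- beaker: empty plastic beaker, the only one: 65 mm high, about 60 mm across the body, 65 over the rim (a lip 56 to 60 mm up), bottom 56 mm across, wall about 4 to 6 mm, 50 to 85 g. Origin: centre of its underside, z up. It can be held from above across its body, or by its wall.
- balance: electronic school balance, fixed: grey case 205 mm long (its x), 150 wide, 38 high, with a black display panel (top at 42 mm) along its -x side and a round steel pan. Origin: on the table under its centre. It may stand left or right of the dispenser, the beaker on the other side.
- pan (a point): centre of the balance's flat round steel pan (132 mm across), at the pan's top, 50 mm above the table, 28 mm from the balance's origin along its +x.
- chestnut_1: horse chestnut number 1: a brown ball 26 mm across, 12 g or so, loose in the drum. Origin: its centre. It is the one that click 1 drops.
- chestnut_2: horse chestnut number 2: a brown ball 26 mm across, 12 g or so, loose in the drum. Origin: its centre. It is the one that click 2 drops.
- chestnut_3: horse chestnut number 3: a brown ball 26 mm across, 12 g or so, loose in the drum. Origin: its centre. It is the one that click 3 drops.
- chestnut_4: horse chestnut number 4: a brown ball 26 mm across, 12 g or so, loose in the drum. Origin: its centre. It must stay in the drum (centre about 155 mm above the table).
- chestnut_5: horse chestnut number 5: a brown ball 26 mm across, 12 g or so, loose in the drum. Origin: its centre. It must stay in the drum (centre about 155 mm above the table).
- chestnut_6: horse chestnut number 6: a brown ball 26 mm across, 12 g or so, loose in the drum. Origin: its centre. It must stay in the drum (centre about 155 mm above the table).
- chestnut_7: horse chestnut number 7: a brown ball 26 mm across, 12 g or so, loose in the drum. Origin: its centre. It must stay in the drum (centre about 155 mm above the table).
- vial: bystander, loose, not to be disturbed: small snap-cap vial, 25 mm across, 57 mm high. Origin: centre of its underside.
- dropper: bystander, loose, not to be disturbed: dropper bottle with a rubber bulb, 29 mm across, 96 mm high. Origin: centre of its underside.
Things that resemble listed ones, but are neither listed nor needed, are in the scene too. Leave any blue or green look-alike of the beaker alone.

How it is judged:
By the outcome, as a careful person would: the job done as asked, in the order asked, and still so for the second after the job is handed in, with the robot touching nothing.
It also fails if it takes over 72 s, if anything falls off the work surface, if the arm or the gripper's body presses on something with over 40 N, if the wrist force passes 120 N, or if a joint passes its speed limit or range.

## Working session

There is one attempt and no reset: what is moved stays moved. The work goes in short steps, Python scripts to look and compute and a shell command to move; the robot and the scene stay as the last step left them, time stands still between calls to the robot, and variables do not carry over. Pictures are saved under pics/ and viewed, at most 10 in all, crops included, and the job is handed in when it is done.

```bash
mkdir -p pics
cat > h.py <<'E'
from rig import env
import numpy as np, cv2
def ray(im,c,r):
    P=np.array(im["pose"]); d=np.array([(c-im["cx"])/im["fx"],-(r-im["cy"])/im["fy"],-1.0])
    return P[:3,3],P[:3,:3]@d
def at_z(im,c,r,z):
    o,d=ray(im,c,r); return o+d*(z-o[2])/d[2]
def px(im,p):
    P=np.array(im["pose"]); q=P[:3,:3].T@(np.array(p)-P[:3,3]); return im["cx"]+im["fx"]*q[0]/-q[2], im["cy"]+im["fy"]*q[1]/q[2]
def loc(p):
    s=env.observe(); return np.array(s["tool_rot"]).T@(np.array(p)-np.array(s["position"]))
E
python3 - <<'E'
from h import *
ims={}
for n in ("scene","top"):
    im=env.get_image(n); ims[n]=im; cv2.imwrite(f"pics/{n}0.png",im["image"])
    print(n,[k for k in im if k not in("image",)],np.round(im["pose"],3).tolist(),im["fx"])
Z=dict(dispenser=0,chute_end=.074,beaker_place=.006,knob_grip=.22,beaker=0,balance=0,pan=.05,vial=0,dropper=0)
for n in ims:
  for t,z in Z.items():
    for d in env.tip_of(n,t)[:4]:
        print(n,t,round(d["conf"],2),np.round(d["centre"]),np.round(at_z(ims[n],*d["centre"],z),3))
print(np.round(env.observe()["tool_rot"],3).tolist(),env.observe()["time_s"])
E
```

```text
scene ['fx', 'fy', 'cx', 'cy', 'pose'] [[0.845, 0.288, -0.45, 0.018], [-0.534, 0.487, -0.691, -0.858], [0.021, 0.824, 0.566, 0.852], [0.0, 0.0, 0.0, 1.0]] 475.3233152603837
top ['fx', 'fy', 'cx', 'cy', 'pose'] [[-0.012, 0.991, -0.137, 0.388], [-1.0, -0.012, 0.007, 0.006], [0.005, 0.137, 0.991, 1.474], [0.0, 0.0, 0.0, 1.0]] 432.7772543483298
scene dispenser 0.78 [341. 242.] [ 0.641 -0.034 -0.   ]
scene beaker_place 0.27 [397. 274.] [ 0.688 -0.218  0.006]
scene knob_grip 0.84 [346. 171.] [ 0.654 -0.016  0.22 ]
scene beaker 0.84 [362. 314.] [ 0.531 -0.276  0.   ]
scene beaker 0.64 [323. 301.] [ 0.477 -0.193  0.   ]
scene beaker 0.61 [330. 335.] [ 0.434 -0.288  0.   ]
scene vial 0.7 [400. 273.] [ 0.699 -0.216  0.   ]
scene dropper 0.7 [410. 300.] [ 0.66  -0.299  0.   ]
top dispenser 0.82 [323. 187.] [ 0.651 -0.034  0.   ]
top chute_end 0.87 [311. 230.] [0.498 0.009 0.074]
top beaker_place 0.72 [310. 243.] [0.458 0.013 0.006]
top knob_grip 0.56 [325. 177.] [ 0.641 -0.034  0.22 ]
top beaker 0.91 [403. 249.] [ 0.435 -0.302  0.   ]
top beaker 0.66 [395. 220.] [ 0.534 -0.278  0.   ]
top beaker 0.63 [372. 237.] [ 0.475 -0.197  0.   ]
top balance 0.61 [223. 249.] [0.44 0.31 0.  ]
top pan 0.74 [213. 239.] [0.473 0.332 0.05 ]
top vial 0.63 [376. 174.] [ 0.696 -0.217  0.   ]
top dropper 0.67 [403. 183.] [ 0.661 -0.309  0.   ]
[[0.927, 0.374, 0.0], [0.374, -0.927, 0.0], [0.0, -0.0, -1.0]] 1.0
```

View pics/scene0.png

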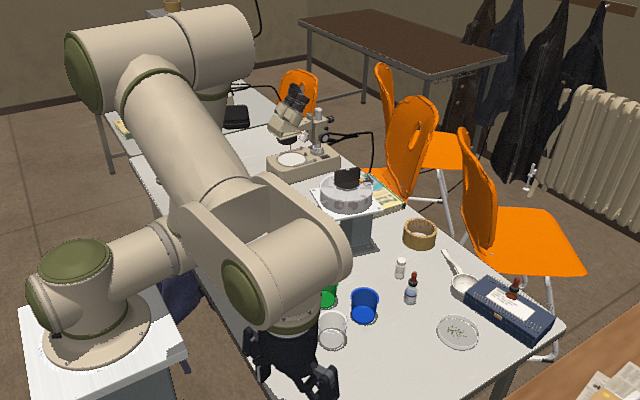

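View pics/top0.png

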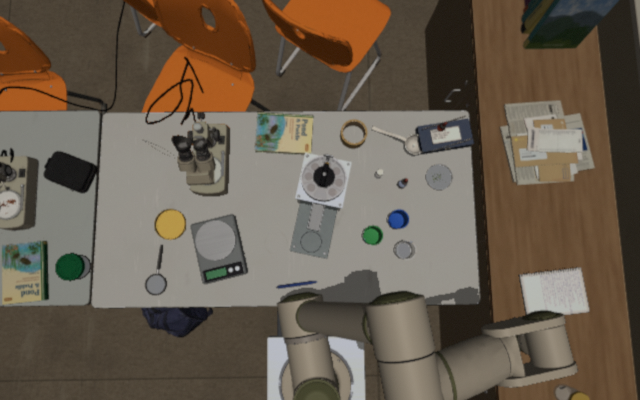

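The scene picture shows the clear beaker at about (332,330), with blue and green look-alikes beside it. In the top picture the clear beaker is at (403,249), the engraved circle at (311,242), the knob at (324,176) and the pan at (214,239). I'll move above the beaker and look closer.

```bash
python3 -m pendant '[[1,0.06,-0.022,0,0,0,-0.08],[1,0.12,-0.044,0,0,0,-0.16],[1,0.18,-0.066,0,0,0,-0.24],[1,0.24,-0.088,0,0,0,-0.33],[1,0.26,-0.1,0,0,0,-0.33]]'
cat > look.py <<'E'
import sys
from h import *
s=env.observe(); print("t",s["time_s"],"pos",np.round(s["position"],4),"rot",np.round(s["tool_rot"],3).tolist(),"q",np.round(s["q"],1),"w",s["grip_width"],"F",np.round(s["ft_force"],1),env.tcp_to_tips)
Z=dict(dispenser=0,chute_end=.074,beaker_place=.006,knob_grip=.22,beaker=0,balance=0,pan=.05,vial=0,dropper=0)
cam,fn=sys.argv[1:3]
im=env.get_image(cam)
if fn!="-": cv2.imwrite("pics/"+fn,im["image"])
for a in sys.argv[3:]:
    t,_,z=a.partition("@"); z=float(z) if z else Z[t]
    for d in env.tip_of(cam,t)[:3]:
        p=at_z(im,*d["centre"],z); print(t,round(d["conf"],2),np.round(d["centre"]),np.round(p,4),"local",np.round(loc(p),4))
E
python3 look.py wrist w1.png beaker beaker_place
```

```text
time_s: 1.62
position: [0.4114, -0.3177, 0.2122]
tool_rot: [[0.753, 0.658, 0.0], [0.658, -0.753, -0.0], [0.0, 0.0, -1.0]]
ft_force: [-1.0, -1.1, -0.5]
grip_width: 0.0852
gripper_force: 0.0
t 1.625 pos [ 0.4114 -0.3177  0.2122] rot [[0.753, 0.658, 0.0], [0.658, -0.753, -0.0], [0.0, 0.0, -1.0]] q [-50.7  18.8  79.1   0.   82.2  -1.9] w 0.08523684886911925 F [-1.  -1.1 -0.5] 0.017
beaker 0.94 [365.  58.] [ 0.5314 -0.2799  0.    ] local [0.1154 0.0506 0.2123]
beaker 0.78 [315. 145.] [ 0.429  -0.2996  0.    ] local [ 0.0253 -0.0019  0.2123]
beaker 0.59 [269.  40.] [ 0.4795 -0.1934  0.    ] local [ 0.1332 -0.0487  0.2123]
```

View pics/w1.png

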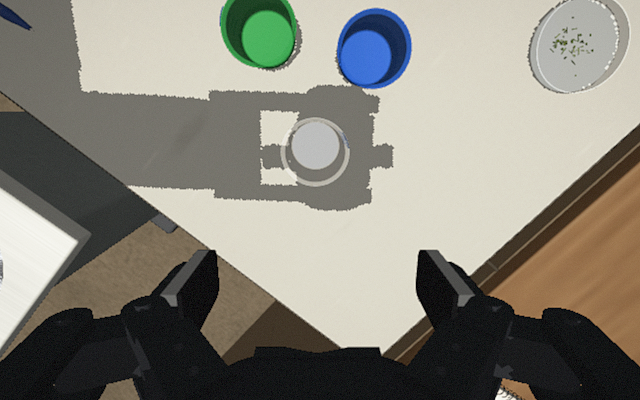

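The wrist view shows the clear beaker, rim centred at about (316,152) and floor at (316,146). Green and blue are clear of the fingers' line.

```bash
python3 -c "
from h import *
im=env.get_image('wrist')
for c,r,z in((315.5,152,.06),(316,146,.004)): print(loc(at_z(im,c,r,z)))"
python3 -m pendant '[[1,0.025,-0.002,0.04,0,0,0],[1,0.025,-0.002,0.09,0,0,0],[1,0.025,-0.002,0.11,0,0,0]]'
python3 look.py wrist w2.png beaker
```

```text
[ 0.02651302 -0.00130963  0.15215243]
[ 0.02523004 -0.00101732  0.20815287]
time_s: 2.2
position: [0.4256, -0.3023, 0.0996]
tool_rot: [[0.757, 0.653, -0.003], [0.653, -0.757, 0.003], [-0.0, -0.004, -1.0]]
ft_force: [0.2, -0.9, -0.2]
grip_width: 0.0853
gripper_force: 0.0
t 2.2 pos [ 0.4256 -0.3023  0.0996] rot [[0.757, 0.653, -0.003], [0.653, -0.757, 0.003], [-0.0, -0.004, -1.0]] q [-48.4  25.6  88.6  -0.   66.    0.8] w 0.08529979807219963 F [ 0.2 -0.9 -0.2] 0.017
beaker 0.9 [318. 186.] [ 0.4305 -0.299   0.    ] local [0.0059 0.001  0.1001]
beaker 0.85 [386.  70.] [ 0.5297 -0.2799  0.    ] local [0.0935 0.0514 0.0999]
beaker 0.75 [251.  40.] [ 0.4803 -0.1923  0.    ] local [ 0.1134 -0.0472  0.1003]
```

View pics/w2.png

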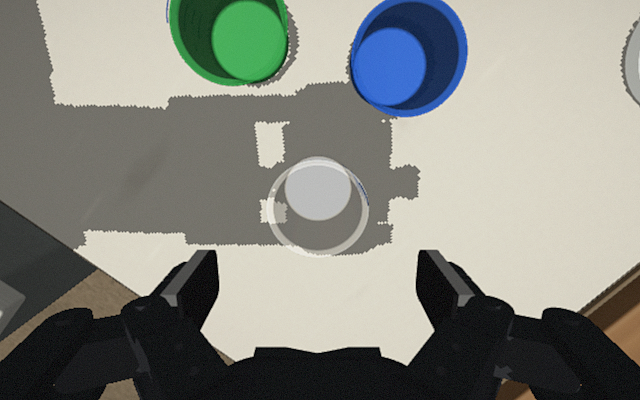

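Beaker centred between the fingers (318,207 rim). Descend and grip.

```bash
python3 -m pendant '[[1,0.004,0.001,0.035,0,0,0],[1,0.005,0.001,0.061,0,0,0],[1,0.005,0.001,0.061,0,0,0],[0.4,0.005,0.001,0.061,0,0,0],[0.4,0.005,0.001,0.061,0,0,0]]' 35
python3 -m pendant '[[0.4,0,0,0,0,0,0],[0.4,0,0,0,0,0,0],[0.4,0,0,-0.05,0,0,0],[0.4,0,0,-0.1,0,0,0],[0.4,0,0,-0.12,0,0,0]]'
python3 look.py top top1.png chute_end beaker_place knob_grip dispenser pan balance
```

```text
time_s: 2.92
position: [0.432, -0.3003, 0.0425]
tool_rot: [[0.756, 0.654, 0.002], [0.654, -0.756, -0.002], [0.0, 0.003, -1.0]]
ft_force: [-0.2, 0.9, 0.0]
grip_width: 0.052
gripper_force: 0.0
time_s: 3.55
position: [0.4322, -0.3, 0.1641]
tool_rot: [[0.756, 0.655, 0.003], [0.655, -0.756, -0.003], [0.0, 0.005, -1.0]]
ft_force: [0.3, -0.1, 0.5]
grip_width: 0.0341
gripper_force: 0.0
t 3.55 pos [ 0.4322 -0.3     0.1641] rot [[0.756, 0.655, 0.003], [0.655, -0.756, -0.003], [0.0, 0.005, -1.0]] q [-47.7  21.7  83.    0.   75.1   1.4] w 0.03405105549419458 F [ 0.3 -0.1  0.5] 0.017
chute_end 0.76 [313. 227.] [0.5078 0.004  0.074 ] local [ 0.2562 -0.1808  0.0885]
beaker_place 0.67 [310. 241.] [0.4662 0.0132 0.006 ] local [ 0.2309 -0.2141  0.1552]
knob_grip 0.83 [325. 178.] [ 0.6381 -0.032   0.22  ] local [ 0.3312 -0.0667 -0.0595]
dispenser 0.77 [324. 190.] [ 0.6422 -0.0353  0.    ] local [ 0.3321 -0.0609  0.16  ]
pan 0.86 [215. 237.] [0.4802 0.3249 0.05  ] local [ 0.4455 -0.4393  0.1109]
balance 0.96 [220. 251.] [0.4338 0.3179 0.    ] local [ 0.4059 -0.4643  0.161 ]
```

Width of 34 mm with no grip force means the grasp failed. Look.

```bash
python3 look.py wrist w3.png beaker
```

```text
t 3.9 pos [ 0.4312 -0.2991  0.1598] rot [[0.756, 0.655, -0.002], [0.655, -0.756, 0.002], [-0.0, -0.003, -1.0]] q [-47.7  22.   83.3   0.   74.9   1.4] w 0.03461897774622171 F [ 0.9 -0.5 -0.6] 0.017
beaker 0.9 [265.  61.] [ 0.481  -0.1938  0.    ] local [ 0.1066 -0.0469  0.1603]
beaker 0.67 [315. 179.] [ 0.4279 -0.299   0.    ] local [-0.0024 -0.0021  0.1602]
```

View pics/w3.png

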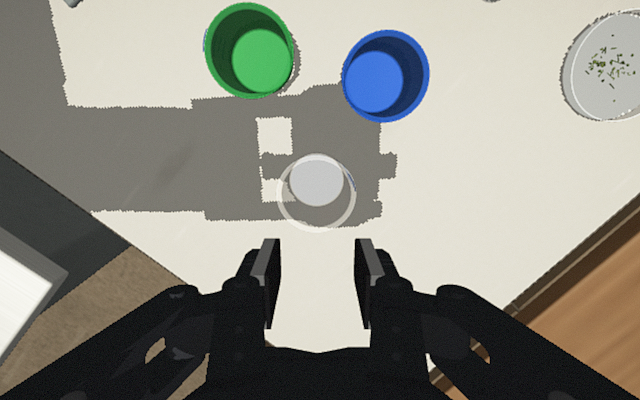

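Run:
```python
from h import *
im=env.get_image('wrist'); s=env.observe(); R=np.array(s["tool_rot"]); p=np.array(s["position"])
print(p, np.round(im["pose"],4).tolist(), im["fx"],im["fy"],im["cx"],im["cy"])
print("local cam",loc(np.array(im["pose"])[:3,3]))
for dz in (0,.017): print("tcp px",px(im,p+R[:,2]*dz))
for z in (0,.065): print(z,px(im,[.4295,-.2993,z]),px(im,[p[0],p[1],z]))
for d in env.trace("wrist","beaker")[:3]: print(d["conf"],d["bbox"])
it=env.get_image('top')
for d in env.trace("top","beaker")[:3]: print(d["conf"],d["bbox"],at_z(it,*d["bbox"][:2],.03))
i=env.get_image('scene')
for d in env.trace("scene","beaker")[:3]: print(d["conf"],d["bbox"],at_z(i,*d["bbox"][:2],.03))
```

```text
[ 0.43143239 -0.2993508   0.16036659] [[0.6547, 0.727, 0.207, 0.4848], [-0.7559, 0.6305, 0.1764, -0.2541], [-0.0022, -0.2719, 0.9623, 0.3216], [0.0, 0.0, 0.0, 1.0]] 332.520368835959 332.520368835959 317.0018467890401 197.00756481238906
local cam [ 0.06995731  0.00047064 -0.16120821]
tcp px (np.float64(316.34853088673634), np.float64(241.85072322429775))
tcp px (np.float64(316.4281002518453), np.float64(229.9320595018341))
0 (np.float64(315.70083476402743), np.float64(178.04760711327856)) (np.float64(317.0187934539791), np.float64(176.63526729635774))
0.065 (np.float64(315.21363158037127), np.float64(195.6650088955028)) (np.float64(316.84087573996936), np.float64(193.94637103967287))
0.95 [248.6, 49.0, 91.2, 96.9]
0.85 [318.3, 191.3, 82.2, 80.5]
0.8 [384.3, 76.8, 89.0, 88.5]
0.84 [398.3, 219.1, 19.6, 15.7] [ 0.53334875 -0.28296114  0.03      ]
0.83 [372.1, 236.9, 26.1, 19.8] [ 0.47475867 -0.19315115  0.03      ]
0.25 [217.2, 249.9, 55.9, 71.4] [0.43796048 0.32221775 0.03      ]
0.85 [332.1, 328.1, 31.5, 38.5] [ 0.43411002 -0.29470656  0.03      ]
0.57 [366.2, 306.6, 31.4, 36.9] [ 0.53628159 -0.28343189  0.03      ]
```

```bash
python3 -m pendant '[[1,-0.002,0,0,0,0,0],[1,-0.002,0,0,0,0,0],[1,-0.002,0,0.06,0,0,0],[1,-0.002,0,0.124,0,0,0],[1,-0.002,0,0.126,0,0,0]]' 
python3 -m pendant '[[0.6,0,0,0,0,0,0],[0.6,0,0,0,0,0,0],[0.6,0,0,0,0,0,0]]' 40
python3 look.py wrist w4.png beaker
```

```text
time_s: 4.92
position: [0.4286, -0.2992, 0.0323]
tool_rot: [[0.756, 0.655, -0.005], [0.655, -0.756, 0.006], [-0.0, -0.008, -1.0]]
ft_force: [0.4, 0.3, 0.7]
grip_width: 0.085
gripper_force: 0.0
time_s: 5.3
position: [0.4314, -0.3022, 0.0377]
tool_rot: [[0.756, 0.655, 0.004], [0.655, -0.756, -0.004], [0.0, 0.006, -1.0]]
ft_force: [0.8, -0.9, 7.1]
grip_width: 0.0513
gripper_force: 3.7
t 5.3 pos [ 0.4314 -0.3022  0.0377] rot [[0.756, 0.655, 0.004], [0.655, -0.756, -0.004], [0.0, 0.006, -1.0]] q [-47.9  30.7  92.4   0.   56.6   1.2] w 0.051271246572368534 F [ 0.8 -0.9  7.1] 0.017
beaker 0.88 [310. 216.] [ 0.4299 -0.2986  0.    ] local [ 0.0012 -0.004   0.0376]
beaker 0.74 [222.  30.] [ 0.4797 -0.1926  0.    ] local [ 0.1083 -0.0514  0.0374]
beaker 0.6 [404.  65.] [ 0.532  -0.2803  0.    ] local [0.0904 0.049  0.038 ]
```

View pics/w4.png

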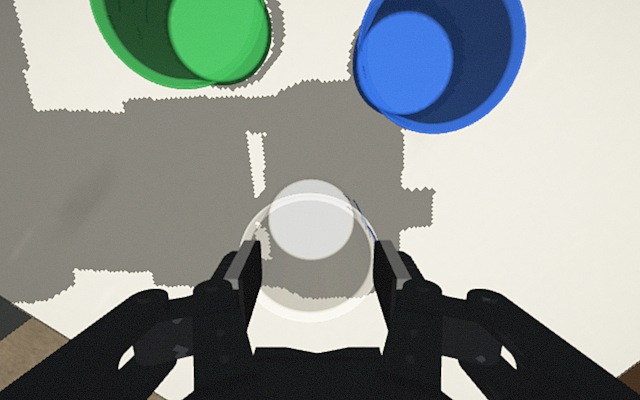

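The picture shows the fingertips (row 240) standing on the beaker's lip rather than around its body. By my geometry, the real tips sit about 20 to 30 mm behind the reported TCP, not 17 mm ahead. I'll open, rise, and check this.

```bash
python3 -m pendant '[[0.6,0,0,-0.04,0,0,0],[1,0,0,-0.04,0,0,0],[1,0,0,-0.04,0,0,0],[1,0,0,-0.04,0,0,0]]' 
python3 look.py wrist w5.png beaker; python3 -c "
from h import *
im=env.get_image('wrist')
for z in (-.031,.017):
  for y in(-.0425,.0425):
    s=env.observe(); print(z,y,px(im,np.array(s['position'])+np.array(s['tool_rot'])@np.array([.011,y,z])))
print(env.trace('wrist','beaker')[0]['bbox'])
"
```

```text
time_s: 5.9
position: [0.4298, -0.3005, 0.0746]
tool_rot: [[0.756, 0.655, -0.001], [0.655, -0.756, 0.001], [0.0, -0.001, -1.0]]
ft_force: [0.1, -0.6, 0.1]
grip_width: 0.0857
gripper_force: 0.0
t 5.9 pos [ 0.4298 -0.3005  0.0746] rot [[0.756, 0.655, -0.001], [0.655, -0.756, 0.001], [0.0, -0.001, -1.0]] q [-47.9  27.6  90.2   0.   62.3   1.2] w 0.08573753255964486 F [ 0.1 -0.6  0.1] 0.017
beaker 0.79 [314. 200.] [ 0.4295 -0.2982  0.    ] local [ 0.0013 -0.0019  0.0746]
beaker 0.66 [392.  69.] [ 0.5319 -0.2785  0.    ] local [0.0915 0.0502 0.0745]
beaker 0.62 [242.  41.] [ 0.4804 -0.1929  0.    ] local [ 0.1087 -0.0483  0.0746]
-0.031 -0.0425 (np.float64(216.20725508887745), np.float64(247.02478616579512))
-0.031 0.0425 (np.float64(415.9784858309455), np.float64(247.06690702694885))
0.017 -0.0425 (np.float64(241.05465564129503), np.float64(211.59286496827627))
0.017 0.0425 (np.float64(391.6571232919111), np.float64(211.61702882094127))
[212.8, 45.8, 144.6, 91.6]
```

Confirmed: the tip model at −31 mm (open) projects to (216,247), matching the picture's tips. Descend accordingly.

```bash
python3 -m pendant '[[1,0.001,-0.001,0.05,0,0,0],[1,0.001,-0.001,0.073,0,0,0],[1,0.001,-0.001,0.073,0,0,0],[0.5,0.001,-0.001,0.073,0,0,0],[0.5,0.001,-0.001,0.073,0,0,0]]' 40
python3 -m pendant '[[0.5,0,0,0,0,0,0],[0.5,0,0,0,0,0,0],[0.5,0,0,-0.03,0,0,0]]'
```

```text
time_s: 6.72
position: [0.4309, -0.3001, 0.0038]
tool_rot: [[0.756, 0.655, 0.002], [0.655, -0.756, -0.002], [0.0, 0.003, -1.0]]
ft_force: [0.3, 0.9, 5.5]
grip_width: 0.0611
gripper_force: 42.0
time_s: 7.1
position: [0.4298, -0.299, 0.0323]
tool_rot: [[0.756, 0.655, -0.001], [0.655, -0.756, 0.001], [-0.0, -0.002, -1.0]]
ft_force: [0.2, -0.5, -0.3]
grip_width: 0.0613
gripper_force: 43.4
```

Gripped, 61 mm wide with 42 N. Lift and carry towards the circle while turning.

```bash
python3 -m pendant '[[0.5,0,0,-0.06,0,0,0],[0.5,0,0,-0.1185,0,0,-0.18],[0.5,0.04,-0.038,-0.1185,0,0,-0.36],[0.5,0.08,-0.076,-0.1185,0,0,-0.54],[0.5,0.12,-0.115,-0.1185,0,0,-0.72]]'
python3 -m pendant '[[0.5,0,0,0,0,0,-0.18],[0.5,0,0,0,0,0,-0.36],[0.5,0,0,0,0,0,-0.54],[0.5,0,0,0,0,0,-0.72],[0.5,0,0,0,0,0,-0.9]]'
cat > to.py <<'E'
import sys
from h import *
from scipy.spatial.transform import Rotation as Ro
x,y,z,a=map(float,sys.argv[1:5]); a=np.radians(a); c,s=np.cos(a),np.sin(a)
R=np.array([[c,s,0],[s,-c,0],[0,0,-1]])
R0=np.array(env.observe()["tool_rot"]); print("shift",np.round(loc([x,y,z]),4),"turn",np.round(Ro.from_matrix(R0.T@R).as_rotvec(),3),"q",np.round(env.observe()["q"],0))
E
python3 to.py .459 .014 .15 165.7
```

```text
time_s: 7.72
position: [0.4457, -0.1324, 0.1518]
tool_rot: [[0.131, 0.991, 0.002], [0.991, -0.131, -0.001], [-0.001, 0.002, -1.0]]
ft_force: [0.9, 0.6, -0.1]
grip_width: 0.0613
gripper_force: 43.6
time_s: 8.35
position: [0.4457, -0.1339, 0.1517]
tool_rot: [[-0.695, 0.719, 0.002], [0.719, 0.695, -0.001], [-0.002, 0.0, -1.0]]
ft_force: [-0.5, -1.0, -0.7]
grip_width: 0.0614
gripper_force: 43.6
shift [0.097  0.1124 0.0016] turn [-0.     0.002 -0.552] q [-31.  17.  93.   0.  70. -75.]
```

```bash
python3 -m pendant '[[0.5,0.025,0.01,0,0,0,-0.18],[0.5,0.05,0.02,0,0,0,-0.36],[0.5,0.06,0.03,0,0,0,-0.552],[0.5,0.06,0.03,0,0,0,-0.552]]'
python3 look.py wrist w6.png beaker_place chute_end knob_grip dispenser
python3 look.py top - beaker_place chute_end knob_grip dispenser pan
```

```text
time_s: 8.85
position: [0.4259, -0.0693, 0.1516]
tool_rot: [[-0.967, 0.253, 0.002], [0.253, 0.967, -0.001], [-0.002, -0.0, -1.0]]
ft_force: [0.4, -0.2, -0.1]
grip_width: 0.0608
gripper_force: 43.6
t 8.85 pos [ 0.4259 -0.0693  0.1516] rot [[-0.967, 0.253, 0.002], [0.253, 0.967, -0.001], [-0.002, -0.0, -1.0]] q [ -25.    13.5   97.9   -0.    68.5 -100.4] w 0.06082741970242128 F [ 0.4 -0.2 -0.1] 0.017
beaker_place 0.95 [408. 193.] [0.4627 0.0116 0.006 ] local [-0.0142  0.0885  0.1452]
chute_end 0.82 [428. 259.] [0.4967 0.003  0.074 ] local [-0.0494  0.089   0.077 ]
dispenser 0.7 [400. 356.] [ 0.6499 -0.0306  0.    ] local [-0.2063  0.0957  0.1508]
t 9.1 pos [ 0.426  -0.0704  0.1508] rot [[-0.967, 0.256, 0.0], [0.256, 0.967, -0.0], [-0.0, -0.0, -1.0]] q [ -25.2   13.7   97.9   -0.    68.4 -100.4] w 0.06148725517007052 F [-0.4  0.4 -0.3] 0.017
beaker_place 0.58 [310. 238.] [0.4747 0.0159 0.006 ] local [-0.0253  0.0957  0.1446]
chute_end 0.61 [312. 228.] [0.5017 0.0083 0.074 ] local [-0.0534  0.0951  0.0766]
knob_grip 0.87 [325. 176.] [ 0.6444 -0.0321  0.22  ] local [-0.2017  0.0923 -0.0694]
dispenser 0.65 [323. 186.] [ 0.6562 -0.0331  0.    ] local [-0.2135  0.0942  0.1505]
pan 0.89 [214. 239.] [0.4727 0.3283 0.05  ] local [0.0557 0.3971 0.1006]
pan 0.42 [376. 174.] [ 0.6826 -0.2092  0.05  ] local [-0.2837 -0.0696  0.1006]
```

View pics/w6.png

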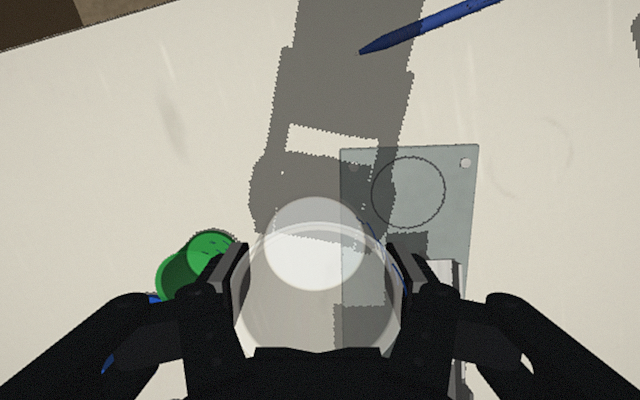

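The circle is at (408,192), radius about 37 px. The plate's front corners are (340,148) and (478,144), and the chute's end is near (440,262).

```bash
python3 - <<'E'
from h import *
im=env.get_image('wrist')
c=at_z(im,408,192,.006); a=at_z(im,340,149,.006); b=at_z(im,479,144,.006); r=at_z(im,464,320,.006)
e=b-a; print(c,a,b,np.linalg.norm(e)); print("plate d angle",np.degrees(np.arctan2(e[0]*1,-e[1]))%180, "side",np.degrees(np.arctan2(*(b-r)[[1,0]])))
m=(a+b)/2; v=c-m; print(np.linalg.norm(v),np.degrees(np.arctan2(-v[1],-v[0])))
E
python3 to.py .4625 .0115 .09 165.7
```

```text
[0.46079319 0.01097101 0.006     ] [ 0.40471559 -0.04197616  0.006     ] [0.43249567 0.08202565 0.006     ] 0.1270754953648464
plate d angle 167.37254614540504 side 167.90609351383026
0.043148123021365635 167.88766666718757
shift [-0.0148  0.0881  0.0606] turn [-0.    -0.    -0.007] q [ -25.   14.   98.   -0.   68. -100.]
```

```bash
python3 -m pendant '[[0.5,-0.007,0.045,0,0,0,-0.038],[0.5,-0.013,0.087,0,0,0,-0.038],[0.5,-0.013,0.087,0,0,0,-0.038],[0.5,-0.013,0.087,0.05,0,0,-0.038],[0.5,-0.013,0.087,0.11,0,0,-0.038]]'
python3 -m pendant '[[0.5,0,0,0,0,0,0]]'
python3 to.py .461 .011 .008 167.5
python3 look.py wrist w7.png beaker_place chute_end
```

```text
time_s: 10.07
position: [0.4611, 0.0104, 0.0401]
tool_rot: [[-0.976, 0.216, 0.004], [0.216, 0.976, -0.001], [-0.004, -0.0, -1.0]]
ft_force: [1.2, -0.7, -0.2]
grip_width: 0.0613
gripper_force: 43.7
time_s: 10.2
position: [0.4581, 0.011, 0.0382]
tool_rot: [[-0.976, 0.217, -0.008], [0.217, 0.976, 0.002], [0.008, -0.0, -1.0]]
ft_force: [0.2, 0.3, 0.6]
grip_width: 0.0614
gripper_force: 44.1
shift [-0.0031  0.0006  0.0302] turn [ 0.    -0.008 -0.   ] q [-13.  26. 103.  -0.  52. -91.]
t 10.2 pos [0.4581 0.011  0.0382] rot [[-0.976, 0.217, -0.008], [0.217, 0.976, 0.002], [0.008, -0.0, -1.0]] q [-13.5  25.8 102.5  -0.   52.1 -90.9] w 0.06143713144781028 F [0.2 0.3 0.6] 0.017
```

View pics/w7.png

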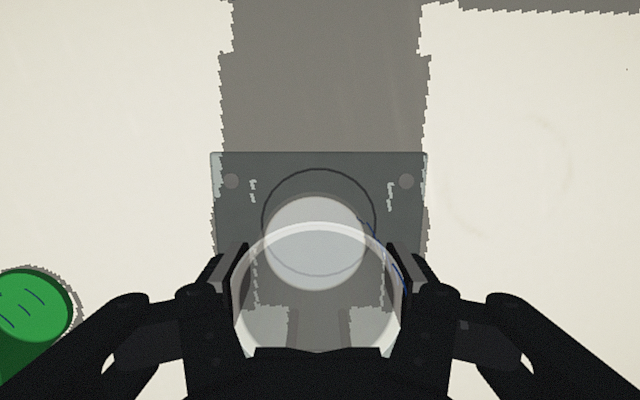

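The circle is centred at (319,222) and the held beaker's floor at (316,242).

Run:
```python
from h import *
im=env.get_image('wrist')
print(env.observe()["position"],loc(at_z(im,319,222,.006)),loc(at_z(im,316,242,.041)))
```

```text
[0.46172522 0.01056411 0.04278793] [-0.00437192  0.00180715  0.03680585] [-2.94213577e-03  5.18189598e-05  1.79988489e-03]
```

```bash
python3 -m pendant '[[0.5,-0.001,0.001,0.015,0,0,0],[0.5,-0.001,0.001,0.025,0,0,0],[0.5,-0.001,0.001,0.029,0,0,0],[0.5,-0.001,0.001,0.031,0,0,0],[0.5,-0.001,0.001,0.031,0,0,0]]'
python3 -c "
from h import *
s=env.observe();print(s['ft_force'],s['position'])"
```

```text
time_s: 11.02
position: [0.462, 0.0117, 0.01]
tool_rot: [[-0.976, 0.216, 0.001], [0.216, 0.976, -0.0], [-0.001, -0.0, -1.0]]
ft_force: [-0.3, -0.1, 1.2]
grip_width: 0.0612
gripper_force: 44.1
[-0.28492164 -0.1046786   1.21108282] [0.46195387 0.0117105  0.01004113]
```

Continue to contact.

```bash
python3 -m pendant '[[0.5,0,0,0.001,0,0,0],[0.5,0,0,0.002,0,0,0]]'
```

```text
time_s: 11.28
position: [0.4629, 0.0113, 0.0095]
tool_rot: [[-0.976, 0.216, 0.004], [0.216, 0.976, -0.001], [-0.004, -0.0, -1.0]]
ft_force: [-5.7, -3.6, 30.2]
grip_width: 0.0615
gripper_force: 44.9
```

```bash
python3 -m pendant '[[0.5,0,0,-0.0015,0,0,0],[1,0,0,-0.0015,0,0,0],[1,0,0,-0.0015,0,0,0],[1,0,0,-0.03,0,0,0],[1,0,0,-0.07,0,0,0]]'
python3 -m pendant '[[1,0,0,-0.06,0,0,0],[1,0,0,-0.12,0,0,0],[1,0,0,-0.18,0,0,0],[1,-0.04,0,-0.18,0,0,0],[1,-0.08,0,-0.18,0,0,0]]'
python3 look.py wrist w8.png beaker beaker_place knob_grip chute_end
python3 look.py top - knob_grip beaker
python3 to.py .646 -.030 .25 167.5
```

```text
time_s: 11.9
position: [0.4609, 0.012, 0.0776]
tool_rot: [[-0.976, 0.216, -0.003], [0.216, 0.976, 0.001], [0.003, 0.0, -1.0]]
ft_force: [0.3, 0.1, -0.0]
grip_width: 0.0851
gripper_force: 0.0
time_s: 12.52
position: [0.5406, -0.0056, 0.2583]
tool_rot: [[-0.976, 0.216, 0.001], [0.216, 0.976, -0.0], [-0.001, 0.0, -1.0]]
ft_force: [0.1, -0.1, 0.0]
grip_width: 0.0851
gripper_force: 0.0
t 12.525 pos [ 0.5406 -0.0056  0.2583] rot [[-0.976, 0.216, 0.001], [0.216, 0.976, -0.0], [-0.001, 0.0, -1.0]] q [-13.1  19.2  70.7   0.   90.  -90.7] w 0.08511120470852379 F [ 0.1 -0.1  0. ] 0.017
beaker 0.79 [164. 144.] [ 0.4809 -0.188   0.    ] local [ 0.0199 -0.1906  0.2563]
beaker 0.61 [317. 127.] [0.5022 0.0037 0.    ] local [0.0406 0.0012 0.2563]
beaker 0.58 [316.  93.] [0.4627 0.0105 0.    ] local [ 0.0807 -0.0007  0.2563]
knob_grip 0.92 [317. 358.] [ 0.6471 -0.0286  0.22  ] local [-0.1102  0.0006  0.0365]
chute_end 0.57 [314. 127.] [0.4971 0.0015 0.074 ] local [ 0.0422 -0.0024  0.1832]
t 12.775 pos [ 0.5391 -0.0052  0.2572] rot [[-0.976, 0.216, -0.001], [0.216, 0.976, 0.0], [0.001, 0.0, -1.0]] q [-13.1  19.1  71.    0.   90.  -90.7] w 0.08538517714927195 F [-0.6 -0.5  0.1] 0.017
knob_grip 0.56 [325. 178.] [ 0.6387 -0.0329  0.22  ] local [-0.1033 -0.0055  0.0377]
beaker 0.64 [371. 235.] [ 0.4837 -0.1934  0.    ] local [ 0.0134 -0.1957  0.2579]
beaker 0.55 [312. 239.] [0.4722 0.0057 0.    ] local [ 0.0676 -0.0038  0.2579]
shift [-0.1098 -0.0011  0.0079] turn [-0.     0.     0.001] q [-13.  19.  71.  -0.  90. -91.]
```

View pics/w8.png

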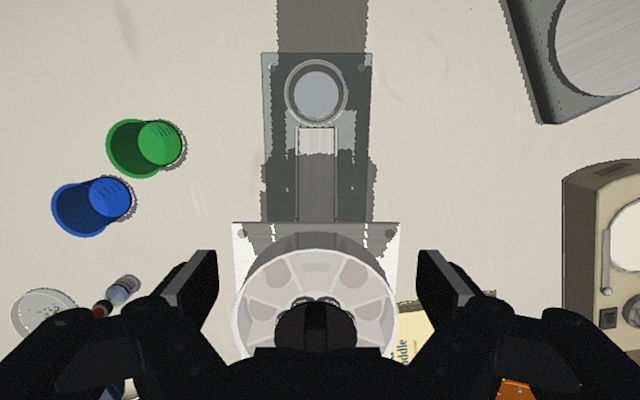

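Beaker stands in the circle (316,93) under the chute. The knob is at (317,358), its bar along tool x. Go and pinch it.

```bash
python3 -m pendant '[[1,-0.055,0,0,0,0,0],[1,-0.108,0,0,0,0,0],[0.6,-0.109,0,0,0,0,0],[0.6,-0.109,0,0,0,0,0],[0.6,-0.109,0,0.03,0,0,0]]' 40
python3 to.py .646 -.0292 .19 167.5
python3 look.py wrist - knob_grip
```

```text
time_s: 13.55
position: [0.646, -0.0287, 0.2304]
tool_rot: [[-0.976, 0.216, 0.006], [0.216, 0.976, -0.001], [-0.006, -0.0, -1.0]]
ft_force: [1.0, -0.2, -0.4]
grip_width: 0.051
gripper_force: 0.0
shift [ 0.0002 -0.0005  0.0404] turn [-0.     0.006  0.001] q [-13.  31.  55.  -0.  93. -91.]
t 13.55 pos [ 0.646  -0.0287  0.2304] rot [[-0.976, 0.216, 0.006], [0.216, 0.976, -0.001], [-0.006, -0.0, -1.0]] q [-13.   31.2  55.5  -0.   93.  -90.6] w 0.05101859159443319 F [ 1.  -0.2 -0.4] 0.017
knob_grip 0.59 [315. 235.] [ 0.6487 -0.0299  0.22  ] local [-0.0049 -0.0005  0.0059]
```

```bash
python3 -m pendant '[[0.6,-0.002,0,0.02,0,0,0],[0.6,-0.002,0,0.04,0,0,0],[0.6,-0.002,0,0.04,0,0,0],[0.05,-0.002,0,0.04,0,0,0],[0.05,-0.002,0,0.04,0,0,0]]' 40
python3 -m pendant '[[0.05,0,0,0,0,0,0],[0.05,0,0,0,0,0,0]]'
python3 look.py wrist w9.png knob_grip
```

```text
time_s: 14.28
position: [0.6482, -0.0303, 0.1893]
tool_rot: [[-0.976, 0.216, 0.002], [0.216, 0.976, -0.003], [-0.002, -0.002, -1.0]]
ft_force: [-9.9, -31.2, 8.2]
grip_width: 0.0159
gripper_force: 17.7
time_s: 14.52
position: [0.6481, -0.0307, 0.1894]
tool_rot: [[-0.976, 0.217, 0.002], [0.217, 0.976, -0.002], [-0.002, -0.002, -1.0]]
ft_force: [-3.4, -5.9, 4.8]
grip_width: 0.0155
gripper_force: 43.3
t 14.525 pos [ 0.6481 -0.0307  0.1894] rot [[-0.976, 0.217, 0.002], [0.217, 0.976, -0.002], [-0.002, -0.002, -1.0]] q [-13.1  32.8  59.3  -0.1  87.8 -90.6] w 0.015466521637361931 F [-3.4 -5.9  4.8] 0.017
knob_grip 0.87 [319. 264.] [ 0.648  -0.0289  0.22  ] local [ 0.0004  0.0017 -0.0306]
```

Pinched. First click.

```bash
python3 -m pendant '[[0.05,0,0,0,0,0,0.16],[0.05,0,0,0,0,0,0.32],[0.05,0,0,0,0,0,0.48],[0.05,0,0,0,0,0,0.64],[0.05,0,0,0,0,0,0.785]]' 60
python3 -m pendant '[[0.05,0,0,0,0,0,0],[0.05,0,0,0,0,0,0],[0.05,0,0,0,0,0,0],[0.05,0,0,0,0,0,0],[0.05,0,0,0,0,0,0]]'
cat > top.py <<'E'
from h import *
import sys
im=env.get_image('top'); cv2.imwrite("pics/"+sys.argv[1],cv2.resize(im["image"][140:280,180:420],None,fx=3,fy=3)); s=env.observe(); print(s["wrist_torque"])
for d in env.find_in('top','chestnut_1')[:6]: print(round(d["conf"],2),np.round(d["bbox"]))
E
python3 top.py t2.png
```

```text
time_s: 15.25
position: [0.6477, -0.0314, 0.1894]
tool_rot: [[-0.533, 0.846, 0.0], [0.846, 0.533, -0.004], [-0.003, -0.001, -1.0]]
ft_force: [-7.0, -6.7, 6.0]
grip_width: 0.0148
gripper_force: 61.9
time_s: 15.88
position: [0.6476, -0.0315, 0.1895]
tool_rot: [[-0.536, 0.844, 0.0], [0.844, 0.536, -0.004], [-0.003, -0.002, -1.0]]
ft_force: [-5.7, -7.7, 6.8]
grip_width: 0.0151
gripper_force: 62.0
[-1.11084536  0.81658082 -0.00831398]
```

```bash
cat > br.py <<'E'
from h import *
for cam in("top","scene"):
    im=env.get_image(cam); I=im["image"].astype(int)
    c=np.array(px(im,[.461,.011,.02])); print(cam,np.round(c))
    x,y=int(c[0]),int(c[1]); w=I[y-12:y+13,x-12:x+13]; m=(w[...,2]-w[...,0]>25)
    print("brown px",m.sum()); 
    if m.sum() and cam=="top": print("\n".join("".join("#" if v else "." for v in r) for r in m))
    print([(round(d["conf"],2),np.round(d["bbox"]).tolist()) for d in env.find_in(cam,"chestnut_1")[:6]])
E
python3 br.py
```

```text
top [311. 242.]
brown px 39
.........##.....#........
.........#......#........
.............##..........
.......#.................
..............#..........
.........................
.........................
....#....................
..#.....#................
.........................
....#..#.................
.........................
.....#..#..#.............
..........###............
.........................
.......#.#.#..#..........
#....#...#...............
....#.#.......#..........
......#..................
....#.....#..............
.....##..................
.........................
....#....................
.....#...................
......#.#................
[(0.63, [378.0, 174.0, 10.0, 10.0])]
scene [277. 249.]
brown px 5
[]
```

Run:
```python
from h import *
im=env.get_image("wrist"); print(px(im,[.461,.011,.02]), px(im,[.50,.003,.074]))
print([(round(d["conf"],2),np.round(d["bbox"]).tolist()) for d in env.find_in("wrist","chestnut_1")[:8]])
print([(round(d["conf"],2),np.round(d["bbox"]).tolist()) for d in env.find_in("wrist","beaker")[:8]])
cv2.imwrite("pics/w10.png",im["image"])
```

```text
(np.float64(166.8778527628104), np.float64(25.05179276321519)) (np.float64(177.78399713601655), np.float64(49.01415538104365))
[(0.64, [168.0, 21.0, 32.0, 35.0])]
[(0.86, [86.0, 222.0, 97.0, 75.0]), (0.8, [155.0, 31.0, 110.0, 62.0])]
```

One chestnut is detected in the beaker (168,21). Second click.

```bash
python3 -m pendant '[[0.05,0,0,0,0,0,0.16],[0.05,0,0,0,0,0,0.32],[0.05,0,0,0,0,0,0.48],[0.05,0,0,0,0,0,0.64],[0.05,0,0,0,0,0,0.785]]' 60
python3 -m pendant '[[0.05,0,0,0,0,0,0],[0.05,0,0,0,0,0,0],[0.05,0,0,0,0,0,0],[0.05,0,0,0,0,0,0],[0.05,0,0,0,0,0,0]]'
python3 -m pendant '[[0.05,0,0,0,0,0,0],[0.05,0,0,0,0,0,0],[0.05,0,0,0,0,0,0],[0.05,0,0,0,0,0,0],[0.05,0,0,0,0,0,0]]'
```

```text
time_s: 16.95
position: [0.6469, -0.0316, 0.1894]
tool_rot: [[0.222, 0.975, -0.002], [0.975, -0.222, -0.004], [-0.004, -0.001, -1.0]]
ft_force: [-10.3, -7.0, 7.5]
grip_width: 0.015
gripper_force: 62.1
time_s: 17.58
position: [0.6468, -0.0316, 0.1894]
tool_rot: [[0.217, 0.976, -0.002], [0.976, -0.217, -0.004], [-0.004, -0.001, -1.0]]
ft_force: [-9.9, -8.8, 7.0]
grip_width: 0.0149
gripper_force: 62.2
time_s: 18.2
position: [0.6468, -0.0316, 0.1894]
tool_rot: [[0.217, 0.976, -0.002], [0.976, -0.217, -0.004], [-0.004, -0.001, -1.0]]
ft_force: [-10.5, -9.2, 7.2]
grip_width: 0.0148
gripper_force: 62.2
```

```bash
python3 -m pendant '[[0.05,0,0,0,0,0,0.16],[0.05,0,0,0,0,0,0.32],[0.05,0,0,0,0,0,0.48],[0.05,0,0,0,0,0,0.64],[0.05,0,0,0,0,0,0.785]]' 60
python3 -m pendant '[[0.05,0,0,0,0,0,0],[0.05,0,0,0,0,0,0],[0.05,0,0,0,0,0,0],[0.05,0,0,0,0,0,0],[0.05,0,0,0,0,0,0]]'
python3 -m pendant '[[0.05,0,0,0,0,0,0],[0.05,0,0,0,0,0,0],[0.05,0,0,0,0,0,0]]'
python3 -c "
from h import *
s=env.observe(); print(s['q'],s['wrist_torque'])"
```

```text
time_s: 18.82
position: [0.6461, -0.0311, 0.1894]
tool_rot: [[0.846, 0.533, -0.003], [0.533, -0.846, -0.003], [-0.005, 0.001, -1.0]]
ft_force: [-13.9, -5.8, 7.7]
grip_width: 0.0151
gripper_force: 62.3
time_s: 19.45
position: [0.6461, -0.0311, 0.1894]
tool_rot: [[0.843, 0.537, -0.003], [0.537, -0.843, -0.003], [-0.005, 0.001, -1.0]]
ft_force: [-14.2, -6.8, 7.5]
grip_width: 0.0148
gripper_force: 62.4
time_s: 19.82
position: [0.6461, -0.0311, 0.1894]
tool_rot: [[0.843, 0.537, -0.003], [0.537, -0.843, -0.003], [-0.005, 0.001, -1.0]]
ft_force: [-14.9, -6.9, 8.5]
grip_width: 0.015
gripper_force: 62.4
[-13.12783353  32.71357807  59.40285125  -0.22138038  88.0325641
  44.38378264] [-1.03822048  2.0906651  -0.09626685]
```

Third click reached (tool at 32.5°, exactly −135°). Release, rise, and check.

```bash
python3 -m pendant '[[0.5,0,0,0,0,0,0],[0.5,0,0,0,0,0,0],[0.5,0,0,0,0,0,0],[0.5,0,0,-0.03,0,0,0],[0.5,0,0,-0.07,0,0,0]]' 40
python3 -m pendant '[[1,-0.03,0.02,0,0,0,-0.18],[1,-0.06,0.02,0,0,0,-0.36],[1,-0.09,0.02,0,0,0,-0.54],[1,-0.09,0.02,0,0,0,-0.72],[1,-0.09,0.02,0,0,0,-0.9]]'
python3 to.py .52 -.002 .26 167.5
```

```text
time_s: 20.45
position: [0.6478, -0.0292, 0.2576]
tool_rot: [[0.842, 0.539, -0.002], [0.539, -0.842, 0.001], [-0.002, -0.002, -1.0]]
ft_force: [0.0, -1.0, 0.8]
grip_width: 0.0425
gripper_force: 0.0
time_s: 21.08
position: [0.5829, -0.0949, 0.2579]
tool_rot: [[0.096, 0.995, 0.0], [0.995, -0.096, -0.0], [0.0, 0.0, -1.0]]
ft_force: [0.2, -0.1, -1.4]
grip_width: 0.085
gripper_force: 0.0
shift [ 0.0864 -0.0716 -0.0021] turn [ 0.     0.    -1.449] q [-21.  25.  62.   0.  93. -15.]
```

```bash
python3 -m pendant '[[1,0.02,-0.014,0,0,0,-0.18],[1,0.04,-0.028,0,0,0,-0.36],[1,0.06,-0.042,0,0,0,-0.54],[1,0.08,-0.058,0,0,0,-0.72],[1,0.086,-0.072,0,0,0,-0.9]]'
python3 -m pendant '[[1,0,0,0,0,0,-0.18],[1,0,0,0,0,0,-0.36],[1,0,0,0,0,0,-0.55],[1,0,0,0,0,0,-0.55]]'
python3 to.py .461 .011 .1 167.5
python3 look.py wrist w11.png beaker knob_grip
python3 - <<'E'
from h import *
im=env.get_image("wrist")
print([(round(d["conf"],2),np.round(d["bbox"]).tolist()) for d in env.find_in("wrist","chestnut_1")[:9]])
for d in env.trace("wrist","beaker")[:3]: print(d["conf"],d["bbox"])
E
```

```text
time_s: 21.7
position: [0.5197, -0.0007, 0.2578]
tool_rot: [[-0.721, 0.693, 0.0], [0.693, 0.721, 0.0], [-0.0, 0.0, -1.0]]
ft_force: [0.8, -0.3, -0.4]
grip_width: 0.0853
gripper_force: 0.0
time_s: 22.2
position: [0.5202, -0.0018, 0.2577]
tool_rot: [[-0.975, 0.222, 0.0], [0.222, 0.975, 0.0], [-0.0, 0.0, -1.0]]
ft_force: [-0.7, -0.4, 0.3]
grip_width: 0.0852
gripper_force: 0.0
shift [ 0.0606 -0.0007  0.1577] turn [ 0.     0.    -0.006] q [-13.  17.  74.   0.  89. -90.]
t 22.2 pos [ 0.5202 -0.0018  0.2577] rot [[-0.975, 0.222, 0.0], [0.222, 0.975, 0.0], [-0.0, 0.0, -1.0]] q [-13.3  17.1  73.9   0.   89.  -90.4] w 0.08522872608658326 F [-0.7 -0.4  0.3] 0.017
beaker 0.8 [163. 161.] [ 0.4796 -0.1933  0.    ] local [-0.0034 -0.1958  0.2577]
beaker 0.77 [315. 113.] [0.4646 0.0089 0.    ] local [ 0.0567 -0.0021  0.2577]
beaker 0.56 [114. 212.] [ 0.5299 -0.2799  0.    ] local [-0.0719 -0.2688  0.2577]
[(0.96, [307.0, 111.0, 22.0, 23.0]), (0.74, [317.0, 214.0, 166.0, 292.0]), (0.73, [316.0, 125.0, 22.0, 28.0]), (0.56, [322.0, 104.0, 20.0, 25.0])]
0.93 [148.4, 167.5, 73.7, 60.4]
0.91 [316.1, 114.4, 67.6, 65.5]
0.86 [97.8, 225.4, 81.8, 64.9]
```

View pics/w11.png

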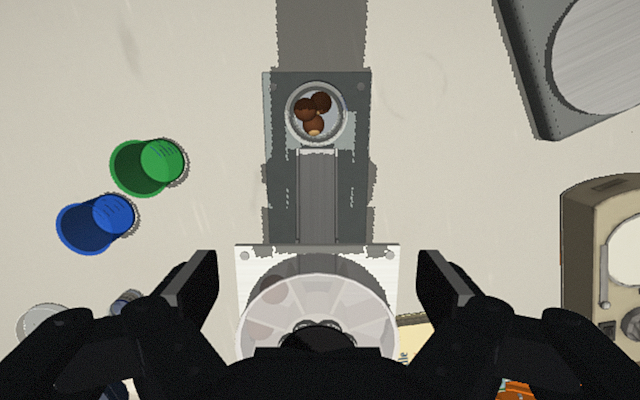

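Exactly three chestnuts lie in the beaker (about (313,112)). Fetch the beaker.

```bash
python3 -m pendant '[[1,0.059,-0.001,0,0,0,0],[1,0.059,-0.001,0.04,0,0,0],[1,0.059,-0.001,0.1,0,0,0],[1,0.059,-0.001,0.15,0,0,0],[1,0.059,-0.001,0.15,0,0,0]]'
python3 to.py .461 .011 .009 167.5
python3 look.py wrist w12.png beaker
python3 - <<'E'
from h import *
im=env.get_image("wrist")
for d in env.trace("wrist","beaker")[:3]: print(d["conf"],d["bbox"],loc(at_z(im,*d["bbox"][:2],.06)))
E
```

```text
time_s: 23.12
position: [0.4608, 0.0105, 0.1057]
tool_rot: [[-0.975, 0.222, -0.006], [0.222, 0.975, 0.002], [0.007, 0.0, -1.0]]
ft_force: [0.6, 0.0, 1.1]
grip_width: 0.0853
gripper_force: 0.0
shift [-0.0007  0.0005  0.0967] turn [ 0.    -0.007 -0.006] q [-13.  20.  97.   0.  63. -91.]
t 23.125 pos [0.4608 0.0105 0.1057] rot [[-0.975, 0.222, -0.006], [0.222, 0.975, 0.002], [0.007, 0.0, -1.0]] q [-13.5  19.9  97.4   0.   63.  -90.6] w 0.08534836943380604 F [0.6 0.  1.1] 0.017
beaker 0.73 [ 32. 330.] [ 0.5337 -0.2797  0.    ] local [-0.1326 -0.2669  0.1093]
beaker 0.58 [316. 196.] [0.4664 0.0092 0.    ] local [-0.003  -0.      0.1091]
beaker 0.56 [ 96. 259.] [ 0.4797 -0.1925  0.    ] local [-0.0606 -0.1938  0.1092]
0.76 [17.2, 334.2, 33.8, 58.9] [-0.09719723 -0.22258053  0.05004909]
0.57 [65.9, 273.9, 129.2, 98.6] [-0.04731287 -0.17607384  0.04985104]
0.52 [323.6, 185.6, 31.1, 26.1] [0.0165967  0.00489828 0.04959544]
```

```bash
python3 -m pendant '[[1,-0.001,0,0.05,0,0,0],[1,-0.001,0,0.09,0,0,0],[1,-0.001,0,0.097,0,0,0],[0.5,-0.001,0,0.097,0,0,0],[0.5,-0.001,0,0.097,0,0,0]]' 45
python3 -m pendant '[[0.5,0,0,0,0,0,0],[0.5,0,0,0,0,0,0],[0.5,0,0,-0.01,0,0,0],[0.5,0,0,-0.02,0,0,0],[0.5,0,0,-0.03,0,0,0]]'
python3 to.py .462 .011 .17 167.5
```

```text
time_s: 23.95
position: [0.4647, 0.0098, 0.013]
tool_rot: [[-0.975, 0.221, 0.004], [0.221, 0.975, -0.001], [-0.004, -0.0, -1.0]]
ft_force: [-1.4, -0.3, 9.5]
grip_width: 0.061
gripper_force: 46.4
time_s: 24.58
position: [0.4636, 0.0099, 0.0418]
tool_rot: [[-0.975, 0.221, 0.001], [0.221, 0.975, -0.0], [-0.001, 0.0, -1.0]]
ft_force: [0.3, 0.7, -0.8]
grip_width: 0.0609
gripper_force: 48.8
shift [ 0.0017  0.0007 -0.1282] turn [ 0.     0.001 -0.005] q [-13.  26. 102.   0.  52. -91.]
```

```bash
python3 -m pendant '[[0.5,0,0,-0.04,0,0,0],[0.5,0,0,-0.085,0,0,0],[0.5,0,0,-0.12,0,0,0],[0.5,0.006,0.03,-0.12,0,0,0],[0.5,0.015,0.07,-0.12,0,0,0]]'
python3 -m pendant '[[0.5,0.01,0.045,0,0,0,0],[0.5,0.02,0.09,0,0,0,0],[0.5,0.03,0.13,0,0,0,0],[0.5,0.035,0.14,0,0,0,0],[0.5,0.035,0.14,0,0,0,0]]'
python3 look.py wrist w13.png pan balance beaker
python3 look.py top - pan balance
python3 - <<'E'
from h import *
for cam in ("wrist","top"):
    im=env.get_image(cam)
    for d in env.trace(cam,"pan")[:2]:
        print(cam,d["conf"],d["bbox"],at_z(im,*d["bbox"][:2],.05))
    I=im["image"]
E
```

```text
time_s: 25.2
position: [0.4643, 0.0819, 0.1617]
tool_rot: [[-0.975, 0.223, 0.001], [0.223, 0.975, -0.0], [-0.001, 0.0, -1.0]]
ft_force: [0.4, 0.7, -1.2]
grip_width: 0.0611
gripper_force: 49.1
time_s: 25.82
position: [0.4607, 0.2258, 0.1608]
tool_rot: [[-0.976, 0.22, -0.0], [0.22, 0.976, -0.0], [0.0, -0.0, -1.0]]
ft_force: [0.5, -0.1, -1.0]
grip_width: 0.0606
gripper_force: 49.2
t 25.825 pos [0.4607 0.2258 0.1608] rot [[-0.976, 0.22, -0.0], [0.22, 0.976, -0.0], [0.0, -0.0, -1.0]] q [ 12.9  20.7  85.1  -0.   74.2 -64.4] w 0.06055161012472383 F [ 0.5 -0.1 -1. ] 0.017
pan 0.73 [434. 170.] [0.468  0.3242 0.05  ] local [0.0154 0.0984 0.1108]
balance 0.84 [407. 134.] [0.4413 0.3191 0.    ] local [0.0403 0.0876 0.1608]
balance 0.4 [326. 224.] [0.5136 0.2242 0.    ] local [-0.0512  0.0111  0.1608]
t 26.025 pos [0.4612 0.2248 0.1608] rot [[-0.975, 0.222, 0.0], [0.222, 0.975, -0.0], [-0.0, -0.0, -1.0]] q [ 12.7  20.7  85.1  -0.   74.1 -64.4] w 0.06109550945987143 F [ 0.2 -0.3  0.1] 0.017
pan 0.93 [215. 240.] [0.4713 0.3253 0.05  ] local [0.0125 0.1001 0.1107]
balance 0.78 [221. 252.] [0.4301 0.3158 0.    ] local [0.0505 0.0815 0.1607]
wrist 0.65 [409.4, 127.0, 242.5, 254.0] [0.42952185 0.30897121 0.05      ]
top 0.68 [224.1, 258.5, 28.9, 19.4] [0.40907634 0.29485299 0.05      ]
```

Run:
```python
from h import *
from scipy.optimize import least_squares
for cam in ("wrist","top"):
    im=env.get_image(cam); g=cv2.cvtColor(im["image"],cv2.COLOR_BGR2GRAY)
    # plane map 0.5 mm/px around (.47,.325)
    n=400; s=.0005; src=[];dst=[]
    for u,v in((0,0),(n,0),(n,n),(0,n)):
        src.append(px(im,[.47+(u-n/2)*s,.325+(v-n/2)*s,.05])); dst.append((u,v))
    W=cv2.warpPerspective(g,cv2.getPerspectiveTransform(np.float32(src),np.float32(dst)),(n,n)); cv2.imwrite(f"pics/pan_{cam}.png",W)
    c=cv2.HoughCircles(cv2.GaussianBlur(W,(7,7),2),cv2.HOUGH_GRADIENT,1,10,param1=60,param2=12,minRadius=124,maxRadius=138)
    for x,y,r in c[0][:4]: print(cam,.47+(x-n/2)*s,.325+(y-n/2)*s,r*s)
```

```text
wrist 0.47025 0.32525 0.06595
wrist 0.46925 0.32024997 0.0687
wrist 0.46475 0.32525 0.0687Traceback (most recent call last):
  File "<stdin>", line 11, in <module>
TypeError: 'NoneType' object is not subscriptable
```

```bash
python3 -m pendant '[[0.5,0.006,0.04,0,0,0,0],[0.5,0.011,0.08,0,0,0,0],[0.5,0.013,0.099,0,0,0,0],[0.5,0.013,0.099,0.04,0,0,0],[0.5,0.013,0.099,0.08,0,0,0]]'
python3 -m pendant '[[0.5,0,0,0.01,0,0,0],[0.5,0,0,0.018,0,0,0],[0.5,0,0,0.02,0,0,0]]'
python3 to.py .470 .325 .055 167.5; python3 look.py wrist w14.png pan balance
```

```text
time_s: 27.1
position: [0.4703, 0.3252, 0.0798]
tool_rot: [[-0.975, 0.221, 0.001], [0.221, 0.975, 0.0], [-0.001, 0.0, -1.0]]
ft_force: [0.4, 0.2, -0.9]
grip_width: 0.0611
gripper_force: 49.3
time_s: 27.48
position: [0.4708, 0.3253, 0.0614]
tool_rot: [[-0.975, 0.221, 0.001], [0.221, 0.975, 0.001], [-0.001, 0.001, -1.0]]
ft_force: [-0.9, 1.1, -0.7]
grip_width: 0.0606
gripper_force: 49.3
shift [ 0.0007 -0.0005  0.0064] turn [ 0.001  0.001 -0.005] q [ 23.  32.  83.  -0.  64. -54.]
t 27.475 pos [0.4708 0.3253 0.0614] rot [[-0.975, 0.221, 0.001], [0.221, 0.975, 0.001], [-0.001, 0.001, -1.0]] q [ 22.8  32.5  83.3  -0.   64.2 -54.4] w 0.060637823920177546 F [-0.9  1.1 -0.7] 0.017
balance 0.8 [300. 164.] [0.4411 0.3207 0.    ] local [ 0.0279 -0.0112  0.0615]
```

Position is right. Creep down to contact.

```bash
python3 -m pendant '[[0.5,0,0,0.002,0,0,0],[0.5,0,0,0.003,0,0,0]]'; python3 -m pendant '[[0.5,0,0,0.001,0,0,0],[0.5,0,0,0.001,0,0,0]]'
```

```text
time_s: 27.88
position: [0.4703, 0.3253, 0.0578]
tool_rot: [[-0.975, 0.221, 0.0], [0.221, 0.975, 0.0], [-0.0, 0.0, -1.0]]
ft_force: [-0.3, 0.6, -0.8]
grip_width: 0.0614
gripper_force: 49.3
time_s: 28.12
position: [0.4708, 0.3252, 0.0572]
tool_rot: [[-0.975, 0.221, 0.001], [0.221, 0.975, 0.0], [-0.001, 0.001, -1.0]]
ft_force: [1.1, -2.2, 4.4]
grip_width: 0.0608
gripper_force: 49.5
```

```bash
python3 -m pendant '[[0.7,0,0,0,0,0,0],[1,0,0,0,0,0,0],[1,0,0,0,0,0,0],[1,0,0,-0.02,0,0,0],[1,0,0,-0.06,0,0,0]]'
python3 -m pendant '[[1,0,0,-0.06,0,0,0],[1,0,0,-0.12,0,0,0],[1,0,0,-0.12,0,0,0],[1,0.02,-0.04,-0.12,0,0,0],[1,0.02,-0.05,-0.12,0,0,0]]'
python3 look.py wrist w15.png beaker pan balance
python3 - <<'E'
from h import *
im=env.get_image("wrist")
print([(round(d["conf"],2),np.round(d["bbox"]).tolist()) for d in env.find_in("wrist","chestnut_1")[:9]])
for d in env.trace("wrist","beaker")[:3]: print(d["conf"],d["bbox"],at_z(im,*d["bbox"][:2],.085))
E
python3 look.py top - vial dropper knob_grip; python3 look.py top - beaker@0.05
```

```text
time_s: 28.75
position: [0.4692, 0.3249, 0.1158]
tool_rot: [[-0.975, 0.221, -0.004], [0.221, 0.975, -0.001], [0.004, -0.002, -1.0]]
ft_force: [0.6, -0.3, 1.1]
grip_width: 0.0853
gripper_force: 0.0
time_s: 29.38
position: [0.438, 0.2799, 0.2358]
tool_rot: [[-0.975, 0.221, -0.002], [0.221, 0.975, -0.001], [0.002, -0.001, -1.0]]
ft_force: [0.3, 0.9, 0.3]
grip_width: 0.0853
gripper_force: 0.0
t 29.375 pos [0.438  0.2799 0.2358] rot [[-0.975, 0.221, -0.002], [0.221, 0.975, -0.001], [0.002, -0.001, -1.0]] q [ 19.5  17.9  76.4   0.   85.9 -57.7] w 0.08530124119423323 F [0.3 0.9 0.3] 0.017
beaker 0.69 [365. 188.] [0.4824 0.3302 0.    ] local [-0.0309  0.0581  0.2362]
balance 0.78 [351. 159.] [0.4432 0.321  0.    ] local [0.0057 0.0394 0.2362]
[(0.91, [359.0, 192.0, 26.0, 21.0]), (0.78, [372.0, 185.0, 27.0, 21.0]), (0.59, [365.0, 208.0, 26.0, 27.0])]
0.58 [373.3, 201.6, 76.6, 74.2] [0.47661042 0.33007283 0.085     ]
t 29.725 pos [0.44   0.2814 0.2362] rot [[-0.975, 0.221, -0.0], [0.221, 0.975, -0.0], [0.0, -0.0, -1.0]] q [ 19.6  18.1  76.    0.   85.9 -57.7] w 0.08519979645223523 F [ 1.1 -0.4 -0.9] 0.017
vial 0.6 [378. 174.] [ 0.6932 -0.2227  0.    ] local [-0.3583 -0.4356  0.2363]
dropper 0.45 [402. 188.] [ 0.6446 -0.3057  0.    ] local [-0.3293 -0.5272  0.2364]
knob_grip 0.96 [322. 178.] [ 0.6385 -0.0246  0.22  ] local [-0.2613 -0.2543  0.0164]
t 29.925 pos [0.4398 0.2811 0.2364] rot [[-0.975, 0.221, -0.0], [0.221, 0.975, -0.0], [0.0, -0.0, -1.0]] q [ 19.6  18.   76.1   0.   85.9 -57.7] w 0.08525448474343196 F [-0.2 -0.3  0.4] 0.017
beaker 0.86 [369. 238.] [ 0.4714 -0.1801  0.05  ] local [-0.1327 -0.4428  0.1866]
beaker 0.61 [394. 217.] [ 0.5375 -0.2636  0.05  ] local [-0.2156 -0.5096  0.1866]
```

Run:
```python
from h import *
im=env.get_image("wrist"); g=cv2.cvtColor(im["image"],cv2.COLOR_BGR2GRAY); n=400; s=.0005
for z,r0,r1 in((.05,.064,.068),(.108,.030,.035),(.055,.023,.029)):
    src=[px(im,[.47+(u-200)*s,.325+(v-200)*s,z]) for u,v in((0,0),(n,0),(n,n),(0,n))]
    W=cv2.warpPerspective(g,cv2.getPerspectiveTransform(np.float32(src),np.float32([(0,0),(n,0),(n,n),(0,n)])),(n,n))
    c=cv2.HoughCircles(cv2.GaussianBlur(W,(7,7),2),cv2.HOUGH_GRADIENT,1,10,param1=60,param2=10,minRadius=int(r0/s),maxRadius=int(r1/s))
    for x,y,r in (c[0][:2] if c is not None else []): print(z,round(.47+(x-200)*s,4),round(.325+(y-200)*s,4),r*s)
```

```text
0.05 0.4688 0.3258 0.06495
0.05 0.4638 0.3267 0.0677
0.108 0.4712 0.3258 0.03305
0.108 0.4662 0.3258 0.03305
0.055 0.4718 0.3262 0.026950002
0.055 0.4778 0.3278 0.025950002
```

The beaker sits within about 3 mm of the pan's centre with three chestnuts in it. Hand in.

```bash
python3 -c "
from rig import env
print(env.close_job())"
```

```text
the job is handed in; nothing more can be done
None
```

The job is handed in: the beaker stands on the balance pan within about 3 mm of its middle with exactly three chestnuts in it, and the knob was turned three clicks (135° clockwise) and released there. It took about 30 s of the 72 s; the first two tries at gripping the beaker failed without visibly moving it, because the fingertips sat higher than the description says.

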